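# Release and open the filter drawer

### The job

Open the ventilation filter box for a filter change: pick up the wooden push tool and push its dowel into the small red-rimmed hole in the back of the box until the spring latch lets go and the blue drawer pops out at the other end. Then lay the tool flat on the green mat, all of it on the mat, and pull the drawer out by its handle as far as it goes. Leave it open, let go of everything, and leave the other things on the bench where they are.

Things in the scene. Friction and masses are not known exactly. Their poses are not given: they have to be found in the camera images.
- filter_box: white box fixed to the bench, 150 mm (its x) by 180 mm (its y), 110 mm high, clear cover; origin at the centre of its underside on the bench. Its y axis points from the rear wall (with the red-rimmed hole) to the drawer front. On its +x side a round aluminium duct stub, 84 mm across, sticks out 28 mm.
- hole (a point): centre of the mouth of the release hole in the box's rear wall, 60 mm above the bench; 18 mm bore, red rim 30 mm across standing 6 mm out of the wall (the mouth is the rim's outer face, 96 mm behind the box's origin and 15 mm towards its -x). Axes as the filter box: the hole runs level along +y, into the box.
- latch_plate (a point): centre of the rear face of the latch's yellow plate (36 x 30 mm), which stands squarely across the hole's line 30 mm in from the mouth. Pushed 8 to 9 mm along the box's +y (4 to 8 N, rising) it lets the drawer go; its stop is about 16 mm past first touch; it springs back by itself.
- drawer (a joint): how far the drawer is out, m: 0 shut and latched, 0.10 fully out at its stop. Shut it cannot be pulled open. When the latch lets go, a spring pushes it out by about 30 mm; from there it slides with about 1 N of friction and stays where it is left.
- handle (a point): centre of the dark bar handle on the blue drawer front, 80 mm above the bench; it moves with the drawer, axes as the filter box: the drawer comes out along +y. Bar 110 mm long (x), 10 mm thick (y), 12 mm high (z), 37 mm clear of the drawer front, held by a 10 mm wide arm at 50 mm either side of its centre.
- pusher_grip (a point): centre of the push tool's square wooden handle, 24 x 24 mm and 80 mm long, lying flat on the bench (the centre is 12 mm up). The tool's y axis points along it to the dowel's tip. About 60 g, balanced just ahead of the handle's centre. The handle is too thick for the hole.
- pusher_tip (a point): round tip of the push tool's dowel, on the tool's axis 140 mm ahead of the handle's centre. The dowel is 10 mm thick and 100 mm long.
- pusher_butt (a point): back end of the push tool's handle, on the tool's axis 40 mm behind the handle's centre (the tool is 180 mm long in all)
- mat: green mat fixed on the bench, 160 mm (its x) by 260 mm (its y), 4 mm thick; origin at the centre of its underside. The tool fits along its y axis, pointing either way.
- tape: bystander: grey roll-shaped ring, 90 mm across, 25 mm high; origin at its underside
- screwdriver: bystander: screwdriver lying on the bench; origin at its underside
- wrench: bystander: steel wrench lying on the bench; origin at its underside
- cleaner: bystander: blue cleaner bottle, 72 mm across, 210 mm high; origin at its underside
- carton: bystander: cardboard carton 120 x 170 x 50 mm; origin at its underside
- sealant_can: bystander: can with a red label, 66 mm across, 100 mm high; origin at its underside
- screw_jar: bystander: glass jar with a black cap, 60 mm across, 70 mm high; origin at its underside
- pipe_tee: bystander: copper pipe tee with brass ends, 90 mm long, 40 mm high; origin at its underside
There are look-alikes about, which are no part of the job. Several things look just like the part that bears pusher_grip: the one meant starts farthest to the robot's left.

How it is judged (in metres and radians):
On the way, in this order (a step that is already met when the one before it is completed fails the run):
1. the drawer has popped out by more than 15 mm (not yet pulled out beyond 70 mm) with the dowel's tip in the hole (value of joint drawer between 0.015 and 0.07 m and y of pusher_tip in the frame of hole between 0.01 and 0.09 m and x of pusher_tip in the frame of hole between -0.02 and 0.02 m and z of pusher_tip in the frame of hole between -0.02 and 0.02 m), for 0.1 s.
2. the drawer is pulled out to within 8 mm of its stop (value of joint drawer above 0.092 m), for 0.2 s.
At the end, for the whole second after the job is handed in: The drawer is out by more than 92 mm of its 100 mm and still; the push tool lies flat at rest on the mat, both ends within the mat's outline; nothing is held (value of joint drawer above 0.092 m and velocity of joint drawer below 0.01 m/s and height (world z) of each of pusher_grip, pusher_tip below 0.022 m and x of pusher_tip in the frame of mat between -0.08 and 0.08 m and y of pusher_tip in the frame of mat between -0.13 and 0.13 m and x of pusher_butt in the frame of mat between -0.08 and 0.08 m and y of pusher_butt in the frame of mat between -0.13 and 0.13 m and contact force between pusher and mat above 0.1 N and contact force between the fingers and anything else below 0.2 N); the robot touches nothing.
It fails at once if one of the bystanders is moved more than 25 mm (distance of any of tape, screwdriver, wrench, cleaner, carton, sealant_can, screw_jar, pipe_tee from where it was at the start of the episode above 0.025 m).
It also fails if it takes over 58 s, if anything falls off the work surface, if the arm or the gripper's body presses on something with over 40 N, if the wrist force passes 120 N, or if a joint passes its speed limit or range.

### The arm

A 6-joint arm with a two-finger parallel gripper is mounted at the origin on the work surface. World frame = base frame: x ahead of the robot, y to its left, z up, the work surface at z = 0. Lengths are in mm, angles in rad, forces in N, time in s.
With the tool pointing down it reaches from about 325 to 900 mm from the base axis. Payload 6.1 kg.
Tool frame: the origin (TCP) lies at the very end of the fingers, on their centre line; the grasp point (between the pads) lies 19 mm behind it; x points along the fingers, z is the direction in which the jaws open and shut, and the axes are right-handed (so a half turn about x gives the same grasp; the last joint's range is limited). The gripper opens to 87 mm and grips with 3 to 60 N. Pads are 19 mm wide; open, the fingers measure 117 mm over their backs; the gripper's body (75 mm by 190 mm) begins 51 mm behind the grasp point.
Start: joints at [1.17, 0.22, 1.526, -0, 1.395, -0.126], TCP at [169.595, 601.542, 222.538] pointing down, gripper open.
Joint ranges: [-2.98, 2.98], [-0.91, 2.08], [0.09, 2.57], [-1.24, 4.39], [0.2, 2.65], [-2.68, 2.68]. Speed limits (rad/s): [2.57, 2.57, 3.01, 3.14, 3.14, 3.14].

### API

Orientations are given as a unit quaternion [x, y, z, w].
In Python, from plant import env, eyes gives the robot as it stands. Calls block until the motion is done:
- env.move_pose(position, orientation): joint-space move of the TCP to a pose.
- env.move_linear(position, v=150, attitude=None, stop_force=None): straight line of the TCP; attitude=None keeps the orientation; v is the mean speed in mm/s. With stop_force (N) it stops when the force on the tool has changed by that much, and returns True; else False.
- env.set_joints(angles): joint-space move.
- env.ungrasp() and env.grab(): open the fingers fully, or close them until they stop; the grip force is fixed at half the most.
- env.sleep(seconds).
- env.solve_ik(position, orientation): joint angles nearest the present ones, or None.
- env.observe(): the state.
- eyes.read_camera(name): name is "scene" or "top" or "wrist"; returns a dict with "img" (400x640x3 uint8, red, green, blue), "fx", "fy", "cx", "cy" (pixels), "D" ([k1, k2, p1, p2, k3] as OpenCV has them; the pictures are not rectified), "camera_from_world" (4x4, takes a point from world to camera coordinates). Camera axes: x right, y up, looking along -z (the intrinsics and any distortion apply to the point x, -y, -z); pixel columns grow to the right and rows downward; lengths in mm; the calibration is good to about 2 mm. A picture is of the moment at which its call begins. There is no depth.
A pose or a line that the arm cannot do raises env.PlanningError and nothing moves.
- env.sign_off(): hands the job in, once; it reports no verdict.
The state is a dict: "time_s": time; "joint_positions": joint angles; "qd": joint speeds; "joint_torque": joint torques, N m; "ee_pos": TCP position; "tool_rot": TCP orientation; "force": force on the tool from outside, world axes, zero at the start; "moment": the same for the moment, N m; "grip_width": finger opening in mm.
Only numpy, scipy, OpenCV 4.12 (cv2) and the standard library are available. Lean on these libraries where they do the work, as an engineer would, in place of code of your own. Each camera call takes 0.05 s, during which the arm holds its last target. There are 200 camera calls.

## Working session

There is one attempt and no reset: what is moved stays moved. The work goes in short steps, each a Python script; the robot and the scene stay as the last script left them, time stands still between calls to the robot, and variables do not carry over. Pictures are saved under pics/ and viewed, on a budget of 10 in all, crops included, one or two more only if the job needs it, and the job is handed in when it is done.

```bash
ls; mkdir -p pics
python3 - <<'E'
from plant import env, eyes
import cv2,pickle
for n in ["scene","top"]:
    c=eyes.read_camera(n); pickle.dump(c,open(n+'0.pkl','wb'))
    cv2.imwrite(f'pics/{n}0.png',cv2.resize(c['img'][...,::-1],(800,500),interpolation=cv2.INTER_CUBIC))
    print(n,c['fx'],c['D'],c['camera_from_world'])
print(env.observe())
E
```

```text
pics
scene 444.3441595965652 [-0.12032405  0.          0.          0.          0.        ] [[ 3.43206162e-01  9.39259010e-01 -1.42935896e-03 -1.93793581e+02]
 [-8.08749200e-01  2.96290929e-01  5.08071272e-01  3.86666411e+02]
 [ 4.77634026e-01 -1.73217198e-01  8.61313845e-01 -1.76236702e+03]
 [ 0.00000000e+00  0.00000000e+00  0.00000000e+00  1.00000000e+00]]
top 426.7425130292122 [-0.00688949  0.          0.          0.          0.        ] [[-2.75163095e-02 -9.99406548e-01 -2.07220615e-02  3.67565967e+01]
 [ 9.80276672e-01 -3.10365018e-02  1.95177821e-01 -5.45751117e+02]
 [-1.95705133e-01 -1.49427802e-02  9.80548935e-01 -1.29191811e+03]
 [ 0.00000000e+00  0.00000000e+00  0.00000000e+00  1.00000000e+00]]
{'time_s': 0.1, 'joint_positions': array([ 1.16989703e+00,  2.21142810e-01,  1.52751507e+00,  8.60156301e-06,
        1.39471885e+00, -1.26091920e-01]), 'qd': array([ 0.0020149 , -0.00201986, -0.00268756, -0.0005857 , -0.00030114,
        0.00216648]), 'joint_torque': array([-4.06020617e-04, -4.95945168e+01, -3.88523948e+01,  7.02039083e-02,
        5.14399458e-02, -2.54027685e-05]), 'ee_pos': array([169.37147189, 601.01752788, 221.53970257]), 'tool_rot': array([-0.42711287,  0.56432173,  0.42648915,  0.56322516]), 'force': array([ 0.64100927,  0.33918111, -0.81440847]), 'moment': array([0.00495703, 0.0102817 , 0.03300682]), 'grip_width': 86.8712440200734}
```

View pics/top0.png

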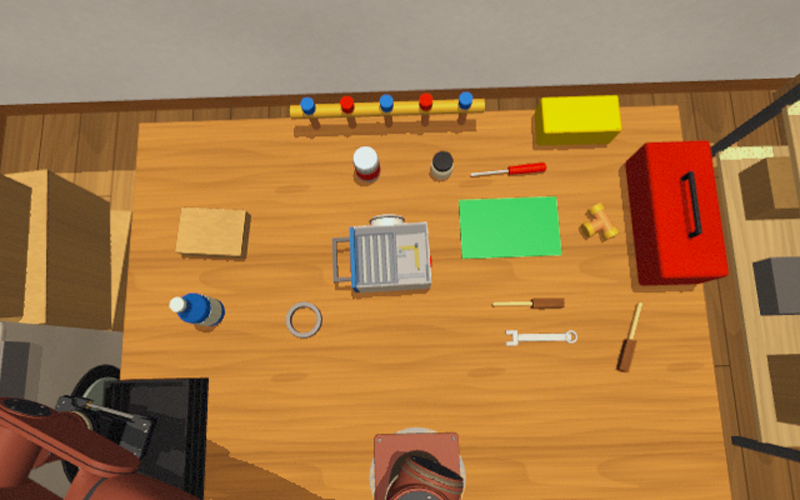

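View pics/scene0.png

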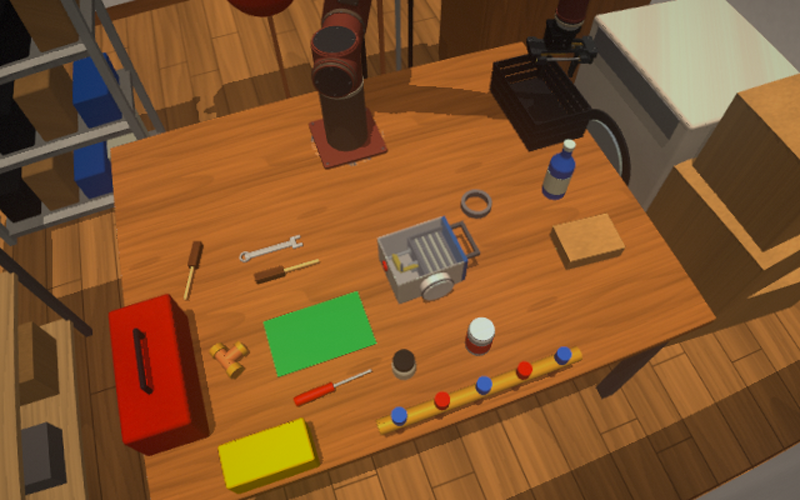

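Two wooden push tools are visible in the top view: A at about (530,303), with its dowel to the left, and B at about (630,338). Image left is the robot's left (+y), so A fits the description. I'll confirm with an enlarged crop that includes the tray.

```bash
cat > h.py <<'E'
import numpy as np,cv2,pickle
from scipy.optimize import least_squares
from scipy.spatial.transform import Rotation as R
def KD(c): return np.array([[c['fx'],0,c['cx']],[0,c['fy'],c['cy']],[0,0,1.]]),np.array(c['D'],float)
F=np.diag([1.,-1,-1])
def proj(c,P):
    T=np.array(c['camera_from_world']); q=(F@(T[:3,:3]@np.atleast_2d(P).T+T[:3,3:])).T
    K,D=KD(c); return cv2.projectPoints(q,np.zeros(3),np.zeros(3),K,D)[0].reshape(-1,2)
def ray(c,uv,z):
    """world points on plane z for pixels uv"""
    K,D=KD(c); n=cv2.undistortPoints(np.array(uv,float).reshape(-1,1,2),K,D).reshape(-1,2)
    T=np.array(c['camera_from_world']); d=(T[:3,:3].T@F@np.c_[n,np.ones(len(n))].T).T
    o=-T[:3,:3].T@T[:3,3]; return o+d*((z-o[2])/d[:,2])[:,None]
E
python3 - <<'E'
import pickle,cv2,numpy as np
from h import *
t=pickle.load(open('top0.pkl','rb')); s=pickle.load(open('scene0.pkl','rb'))
ti=t['img'];
a=cv2.resize(ti[160:300,260:460],(800,560),interpolation=cv2.INTER_CUBIC)
cv2.imwrite('pics/a.png',a[...,::-1])
b=cv2.resize(ti[235:310,380:530],(800,400),interpolation=cv2.INTER_CUBIC)
d=cv2.resize(s['img'][35:125,380:510],(288,200));e=cv2.resize(ti[290:400,80:180],(220,200))
b=np.vstack([b,np.hstack([d,e,np.zeros((200,292,3),np.uint8)])])
cv2.imwrite('pics/b.png',b[...,::-1])
E
```

```text
(no output)
```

View pics/a.png

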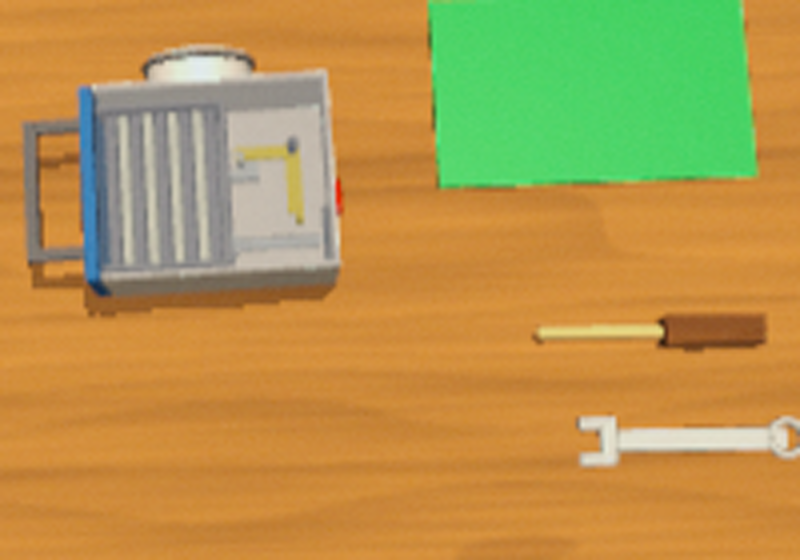

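View pics/b.png

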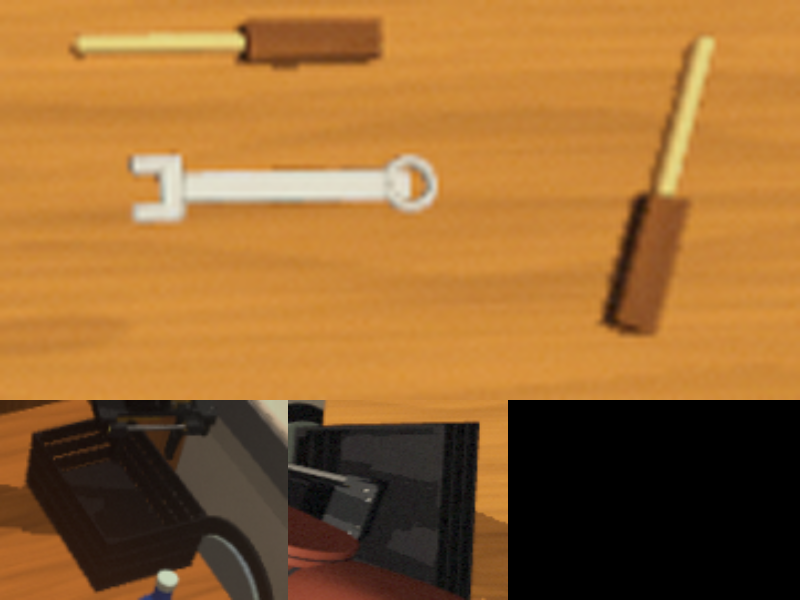

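Crop a shows the box with its red rim at (340,195), handle bar at (32,192), and tool A (tip (537,333), handle end (766,330)). Crop b shows A and B. There is a brownish patch under the gripper in the tray, so I'll check that with the wrist camera, which is looking straight at it.

Run:
```python
from plant import env, eyes
import cv2,pickle
c=eyes.read_camera("wrist"); pickle.dump(c,open('wrist0.pkl','wb'))
cv2.imwrite('pics/w0.png',c['img'][...,::-1])
print(c['camera_from_world'],c['fx'],c['D'])
```

```text
[[ 2.71867993e-01  9.62332752e-01 -1.86258743e-03 -6.23740075e+02]
 [-9.30082655e-01  2.62259176e-01 -2.57228265e-01  3.12964006e+01]
 [-2.47050703e-01  7.16644923e-02  9.66348876e-01 -3.89225882e+02]
 [ 0.00000000e+00  0.00000000e+00  0.00000000e+00  1.00000000e+00]] 303.184376431059 [0.00124297 0.         0.         0.         0.        ]
```

View pics/w0.png

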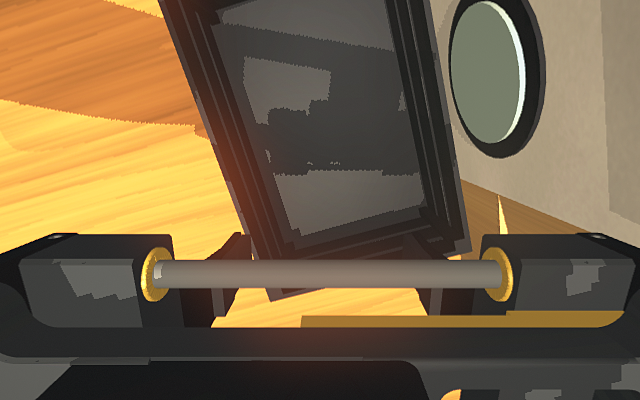

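The tray is empty, so the patch is bench seen past the gripper. Tool A at (530,303) is the one meant. Now the first position estimates.

Run:
```python
from h import *
import numpy as np,pickle,cv2
np.set_printoptions(suppress=True,precision=1)
t=pickle.load(open('top0.pkl','rb')); s=pickle.load(open('scene0.pkl','rb'))
A=lambda l:(np.array(l,float)+.5)/4-.5+[260,160]
print('tool tip/front/butt',ray(t,A([(537,333)]),10),ray(t,A([(661,331),(766,330)]),24))
T5=lambda l:(np.array(l,float)+.5)/1.25-.5
print('B',ray(t,T5([(640,305),(626,370)]),12))
print('rear top corners',ray(t,A([(326,70),(340,265)]),110))
print('front top',ray(t,A([(80,88),(100,275)]),110))
print('handle bar ends',ray(t,A([(27,122),(33,262)]),86))
print('rim',ray(t,A([(340,195)]),75))
print('mat',ray(t,T5([(459,199),(557,196),(562,257),(461,259)]),4), ray(t,A([(440,187),(757,177)]),4))
print('mat scene',ray(s,T5([(265,323),(358,293),(376,342),(277,374)]),4))
print('wrench',ray(t,A([(580,418),(580,466),(800,440)]),4), 'jar',ray(t,T5([(442,160)]),70),'can',ray(t,T5([(366,158)]),100),'tape',ray(t,T5([(304,320)]),12))
print('cam',[ -np.array(c['camera_from_world'])[:3,:3].T@np.array(c['camera_from_world'])[:3,3] for c in (t,s)])
v=cv2.resize(s['img'][160:310,200:400],(800,600),interpolation=cv2.INTER_CUBIC)
cv2.imwrite('pics/c.png',v[...,::-1])
```

```text
tool tip/front/butt [[ 414.8 -206.    10. ]] [[ 412.1 -301.4   24. ]
 [ 410.4 -383.7   24. ]]
B [[ 400.2 -578.2   12. ]
 [ 240.6 -525.6   12. ]]
rear top corners [[610.5 -42.5 110. ]
 [460.2 -47.5 110. ]]
front top [[602.5 145.7 110. ]
 [458.1 131.9 110. ]]
handle bar ends [[582.8 189.9  86. ]
 [473.  185.6  86. ]]
rim [[519.6 -50.9  75. ]]
mat [[ 697.1 -134.9    4. ]
 [ 696.6 -395.4    4. ]
 [ 531.4 -394.5    4. ]
 [ 534.3 -132.2    4. ]] [[ 536.6 -135.3    4. ]
 [ 536.8 -392.9    4. ]]
mat scene [[ 545.6 -387.8    4. ]
 [ 544.9 -133.     4. ]
 [ 693.6 -132.2    4. ]
 [ 691.2 -390.9    4. ]]
wrench [[ 347.  -236.8    4. ]
 [ 309.6 -234.4    4. ]
 [ 324.8 -408.7    4. ]] jar [[783.1 -89.7  70. ]] can [[783.8 104.  100. ]] tape [[387.3 275.7  12. ]]
cam [array([ 283.2,    0.5, 1374.1]), array([1221. , -237.8, 1321.2])]
```

View pics/c.png

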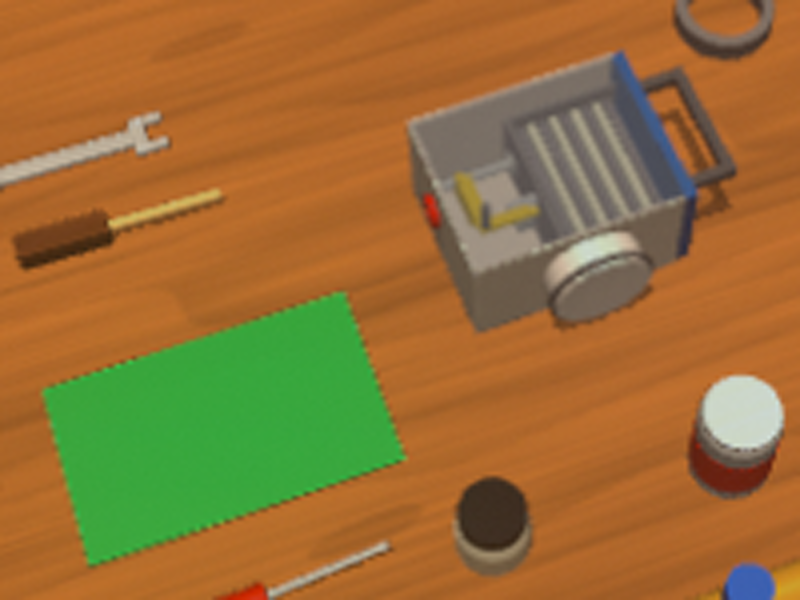

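```bash
cat >> h.py <<'E'
def down(yaw,s=1):
    """tool down, tool z along s*(cos yaw, sin yaw)"""
    x=np.array([0,0,-1.]); z=s*np.array([np.cos(yaw),np.sin(yaw),0]); return R.from_matrix(np.c_[x,np.cross(z,x),z]).as_quat()
E
python3 - <<'E'
from h import *
from plant import env
np.set_printoptions(suppress=True,precision=3)
t=pickle.load(open('top0.pkl','rb')); s=pickle.load(open('scene0.pkl','rb')); w=pickle.load(open('wrist0.pkl','rb'))
A=lambda l:(np.array(l,float)+.5)/4-.5+[260,160]
C=lambda l:(np.array(l,float)+.5)/4-.5+[200,160]
T5=lambda l:(np.array(l,float)+.5)/1.25-.5
def fit(P,obs,p0,f):
    # obs: (cam, pixels, local pts)
    def r(p):
        rot=R.from_euler('z',p[2]).as_matrix(); o=np.r_[p[:2],0]
        return np.concatenate([(proj(c,(rot@f(np.array(l,float),p).T).T+o)-u).ravel() for c,u,l in obs])
    q=least_squares(r,p0,loss='soft_l1',x_scale=[1,1,.01]+[1]*(len(p0)-3)); print(P,q.x,'\n',r(q.x).reshape(-1,2).round(1).tolist()); return q.x
def fb(l,p):
    l=l.copy(); l[l[:,1]>100,1]=p[3]; return l
rt=[(75,-90,110),(-75,-90,110)]
fit('box',[(t,A([(326,70),(340,265),(27,122),(33,262)]),rt+[(55,150,86),(-55,150,86)]),
 (s,C([(480,272),(410,122),(482,330),(432,210),(734,167),(683,69)]),rt+[(75,-90,0),(-15,-96,60),(55,150,86),(-55,150,86)])],[532,45,.035,145],fb)
fit('tool',[(t,A([(537,333),(661,331),(766,330)]),[(0,140,12),(0,40,24),(0,-40,24)]),
 (s,C([(221,195),(101,210),(15,240),(112,243),(26,267)]),[(0,140,12),(-12,40,24),(-12,-40,24),(12,40,0),(12,-40,0)])],[412,-344,-.025],lambda l,p:l)
m=[(80,130,4),(80,-130,4),(-80,-130,4),(-80,130,4)]
fit('mat',[(t,T5([(459,199),(557,196),(562,257),(461,259)]),m),(s,C([(404,460),(90,565),(44,388),(345,293)]),m)],[615,-264,0],lambda l,p:l)
o=env.observe();Rt=R.from_quat(o['tool_rot']).as_matrix();T=np.array(w['camera_from_world'])
print('tool axes',Rt); print('cam in tool',Rt.T@(-T[:3,:3].T@T[:3,3]-o['ee_pos']),'cam x,up,-look in tool\n',(T[:3,:3]@Rt))
for sg in (1,-1):print(sg,env.solve_ik([412,-344,150],down(-.025,sg)),env.solve_ik([525,-150,51],down(.035,sg)),env.solve_ik([520,230,85],down(.035+np.pi/2,sg)))
E
```

```text
box [532.986  47.873   0.035 141.406] 
 [[-1.0, -0.2], [-0.9, -0.3], [-0.4, -0.1], [-0.6, 0.0], [-0.6, -0.2], [-0.2, -0.7], [-0.6, 0.9], [-0.2, 0.5], [-0.2, 0.7], [-1.6, -0.7]]
tool [ 412.214 -343.704   -0.022] 
 [[-0.6, -0.2], [0.7, -0.3], [-0.0, -0.3], [0.2, -0.6], [0.4, -0.8], [-1.1, -1.6], [0.5, 0.3], [-0.8, 0.9]]
mat [ 616.458 -263.153   -0.005] 
 [[-0.4, 0.0], [-0.6, 0.2], [-0.6, -1.3], [0.1, -0.8], [0.0, -0.0], [-1.1, -0.1], [-0.9, -0.4], [-0.2, -0.6]]
tool axes [[-0.001 -0.962  0.271]
 [-0.001  0.271  0.962]
 [-1.     0.    -0.001]]
cam in tool [-161.3     69.524   -0.278] cam x,up,-look in tool
 [[ 0.    -0.001  1.   ]
 [ 0.257  0.966  0.   ]
 [-0.966  0.257  0.001]]
1 [-0.843  0.074  1.83  -0.     1.237 -0.818] [-0.423  0.225  1.868 -0.     1.048 -0.458] [ 0.278  0.226  1.793 -0.     1.123 -1.328]
-1 [-0.843  0.074  1.83  -0.     1.237  2.324] None [ 0.278  0.226  1.793 -0.     1.123  1.814]
```

Run:
```python
from h import *
from plant import env,eyes
np.set_printoptions(suppress=True,precision=3)
q=down(-.022)
env.move_linear([140,490,400],v=300)
env.move_pose([412.5,-343,200],q); env.move_linear([412.5,-343,60],v=200)
print(env.move_linear([412.5,-343,4],v=60,stop_force=12)); print(env.observe()['ee_pos'])
env.grab(); o=env.observe(); print(o['grip_width'],o['force'])
env.move_linear([412.5,-343,120],v=100)
# tool axis at z=60: held 12-4=8 above TCP
y=.035; ax=np.array([-np.sin(y),np.cos(y)]); hole=np.array([521.4,-48.6])
p=hole-ax*(140+30); env.move_pose([*p,52+60],down(y)); env.move_linear([*p,52],v=100)
o=env.observe(); print(p,o['ee_pos'],o['grip_width'],o['time_s'])
for n in("scene","top","wrist"):
    c=eyes.read_camera(n); pickle.dump(c,open(n+'1.pkl','wb'))
s=pickle.load(open('scene1.pkl','rb'))['img'];t=pickle.load(open('top1.pkl','rb'))['img'];w=pickle.load(open('wrist1.pkl','rb'))['img']
a=cv2.resize(s[170:245,240:340],(400,300),interpolation=cv2.INTER_CUBIC); b=cv2.resize(t[170:245,315:415],(400,300),interpolation=cv2.INTER_CUBIC)
im=np.vstack([np.hstack([a,b]),np.hstack([cv2.resize(w[0:225,140:500],(480,300)),np.zeros((300,320,3),np.uint8)])])
cv2.imwrite('pics/pre.png',im[...,::-1])
```

```text
False
[ 412.79  -343.325    4.381]
23.703729950179774 [0.176 0.531 0.079]
[ 527.349 -218.496] [ 527.587 -218.956   52.384] 23.808542834787836 9.9083
```

View pics/pre.png

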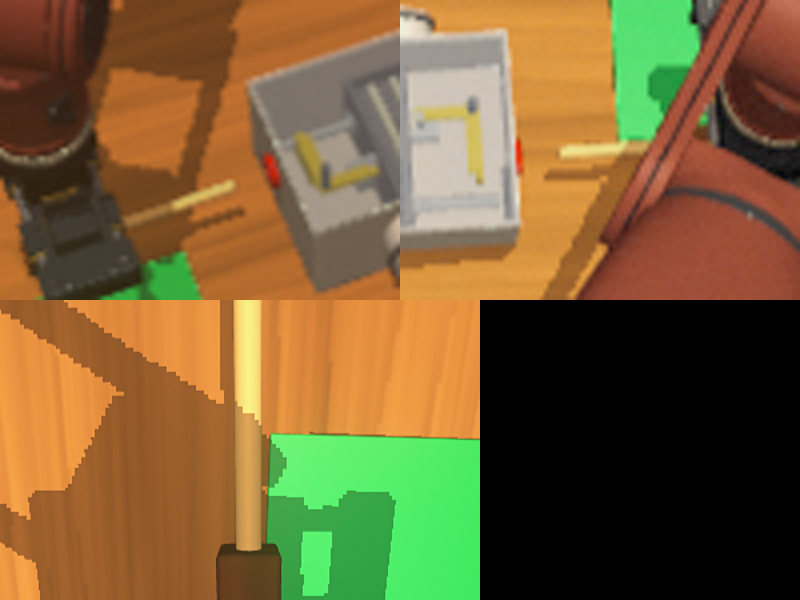

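Held well (width 23.8 mm). In the top panel the tip is at (560,152) and the rim at (519,157); in the scene panel the tip is at (232,185) and the rim at (270,170). I'll compare these with the predictions.

Run:
```python
from h import *
np.set_printoptions(suppress=True,precision=2)
t=pickle.load(open('top1.pkl','rb'));s=pickle.load(open('scene1.pkl','rb'))
y=.035;ax=np.array([-np.sin(y),np.cos(y),0]);tip=np.r_[527.4,-218.7,60.2]+140*ax;hole=np.array([521.4,-48.6,60])
def red(c,x0,y0,x1,y1):
    i=c['img'][y0:y1,x0:x1].astype(int);m=(i[...,0]>130)&(i[...,1]<60)&(i[...,2]<60);v,u=np.nonzero(m);return [u.min()+x0,u.max()+x0,v.min()+y0,v.max()+y0,u.mean()+x0,v.mean()+y0]
print('pred tip',proj(t,tip),proj(s,tip),'pred mouth',proj(t,hole),proj(s,hole))
print('obs tip',(np.array([160.5,152.5]))/4-.5+[315,170],np.array([232.5,185.5])/4-.5+[240,170])
print(red(t,435,195,450,220) if 0 else red(t,335,190,360,225),red(s,295,195,318,225))
# predicted red rim cylinder outline
a=np.linspace(0,2*np.pi,40);ex=np.array([np.cos(y),np.sin(y),0])
ring=np.vstack([hole+d*ax+15*np.cos(b)*ex+[0,0,15*np.sin(b)] for b in a for d in(0,6)])
for c in(t,s):
    p=proj(c,ring);print('pred rim box',p[:,0].min(),p[:,0].max(),p[:,1].min(),p[:,1].max())
for d in([5,0,0],[0,5,0],[0,0,5]):print(d,proj(t,hole+d)-proj(t,hole),proj(s,hole+d)-proj(s,hole))
```

```text
pred tip [[353.36 208.05]] [[298.73 215.62]] pred mouth [[343.72 208.7 ]] [[307.39 212.61]]
obs tip [354.62 207.62] [297.62 215.88]
[np.int64(344), np.int64(344), np.int64(205), np.int64(210), np.float64(344.0), np.float64(207.5)] [np.int64(306), np.int64(309), np.int64(209), np.int64(215), np.float64(307.5882352941176), np.float64(212.05882352941177)]
pred rim box 341.437267468752 344.09767186735013 203.9185894114801 213.6039653748765
pred rim box 305.75438709720225 310.75111549069953 207.68118096877214 216.9375750681495
[5, 0, 0] [[-0.06 -1.57]] [[0.49 1.25]]
[0, 5, 0] [[-1.6   0.05]] [[ 1.45 -0.46]]
[0, 0, 5] [[ 0.05 -0.29]] [[-0.06 -0.76]]
```

Laterally the tip is within about 1 mm of the rim axis. Along y it is about 4 mm short of the prediction. Inserting under force guard.

Run:
```python
from h import *
from plant import env,eyes
np.set_printoptions(suppress=True,precision=2)
y=.035; ax=np.array([-np.sin(y),np.cos(y),0]); p=np.r_[521.4,-48.6,0]-ax*170+[0,0,52]
f0=env.observe()['force']
print(env.move_linear(p+ax*60,v=60,stop_force=6),env.observe()['force']-f0)
for d in range(62,90,2):
    st=env.move_linear(p+ax*d,v=25,stop_force=None); o=env.observe(); f=o['force']-f0
    print(d,(o['ee_pos']-p)@ax,f,o['grip_width'])
    if f@ax<-9.5 or np.linalg.norm(f)>16: break
env.sleep(.3)
c=eyes.read_camera('top');pickle.dump(c,open('top2.pkl','wb'));s=eyes.read_camera('scene');pickle.dump(s,open('scene2.pkl','wb'))
print(env.observe()['time_s'])
im=np.hstack([cv2.resize(c['img'][160:260,240:340],(400,400),interpolation=cv2.INTER_CUBIC),cv2.resize(s['img'][140:240,290:390],(400,400),interpolation=cv2.INTER_CUBIC)])
cv2.imwrite('pics/ins.png',im[...,::-1])
```

```text
False [ 1.23 -2.87 -0.51]
62 61.224640401987806 [-0.84 -5.36  0.32] 23.918385914212138
64 63.08673901973571 [-1.07 -6.2   0.55] 24.0058948155263
66 65.53340524310022 [-1.08 -5.34 -0.05] 23.82566846239937
68 67.67917901449424 [-0.42 -4.81 -0.08] 23.624976407832268
70 69.45449622691046 [-0.44 -5.49 -0.07] 24.040865052284442
72 71.20994773735451 [-0.75 -7.03 -0.63] 23.94996569743194
74 72.93169766952481 [ 0.7  -6.71 -1.03] 23.793310732064114
76 74.6513251314757 [ 0.21 -8.79  1.  ] 23.403286787350197
78 75.54941682375039 [  0.   -12.04   0.7 ] 23.734331227006333
13.8583
```

View pics/ins.png

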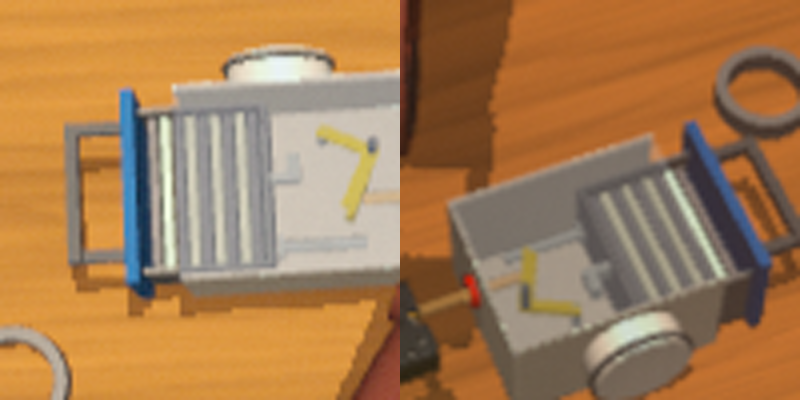

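The drawer has popped out: its front is well clear of the box in both views, with the dowel in the rim at (470,290) in the right panel. Now I'll withdraw and lay the tool on the mat.

Run:
```python
from h import *
from plant import env,eyes
np.set_printoptions(suppress=True,precision=2)
y=.035; ax=np.array([-np.sin(y),np.cos(y),0]); p=np.r_[521.4,-48.6,0]-ax*170+[0,0,52]
env.move_linear(p-ax*5,v=120); env.move_linear(p-ax*5+[0,0,70],v=150)
m=np.array([616.,-310,0]); q=down(-.005)
env.move_pose(m+[0,0,110],q); env.move_linear(m+[0,0,25],v=120)
print(env.move_linear(m+[0,0,8],v=20,stop_force=4),env.observe()['ee_pos'],env.observe()['force'])
env.ungrasp(); env.sleep(.2); env.move_linear(m+[0,0,130],v=150)
env.move_linear([480,-260,300],v=300)
c=eyes.read_camera('top');s=eyes.read_camera('scene');pickle.dump((c,s),open('c3.pkl','wb'))
print(env.observe()['time_s'])
im=np.hstack([cv2.resize(c['img'][140:260,240:460],(480,262),interpolation=cv2.INTER_CUBIC),cv2.resize(s['img'][200:320,190:336],(319,262),interpolation=cv2.INTER_CUBIC)])
cv2.imwrite('pics/mat.png',im[...,::-1])
```

```text
True [ 615.71 -309.85    8.04] [0.37 0.2  4.75]
20.9333
```

View pics/mat.png

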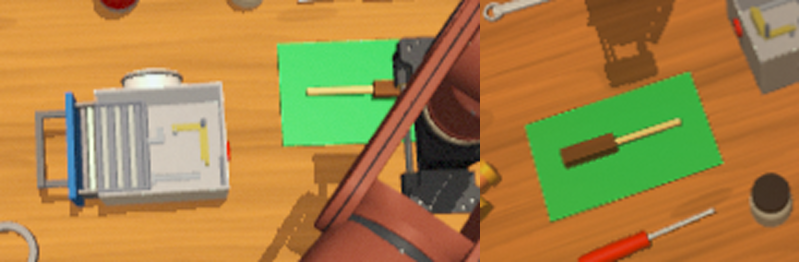

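The tool lies well inside the mat. The jaws only open fully, and the handle gap is 37 mm. So I'll put one 15 mm finger down in the middle of the gap and pull the bar from inside with it.

Run:
```python
from h import *
from plant import env,eyes
np.set_printoptions(suppress=True,precision=2)
c,s=pickle.load(open('c3.pkl','rb')); k=220/480
print('tool tip / handle end',ray(c,np.array([[307,92.]])*k+[240,140],14), ray(s,np.array([[681,122],[563,158.]])*[.4577,.458]-[480*.4577,0]+[190,200],14))
B=lambda l,o:(np.array(l,float)+.5)/4-.5+o
e=ray(pickle.load(open('top2.pkl','rb')),B([(66,125),(72,265)],[240,160]),86)
e2=ray(pickle.load(open('scene2.pkl','rb')),B([(755-400,142)],[290,140]),86)
print(e,e2)
y=.035; ax=np.array([-np.sin(y),np.cos(y),0]); o=np.array([533,47.9,0])
d=(e.mean(0)-o)@ax-5-.5; d2=(e2[0]-o)@ax-5
print('bar centre along y from origin',d,'pop',d-141.4+5, d2)
```

```text
tool tip / handle end [[ 614.12 -174.5    14.  ]] [[ 619.5  -170.33   14.  ]
 [ 615.8  -348.97   14.  ]]
[[581.41 221.82  86.  ]
 [471.64 216.96  86.  ]] [[480.22 219.61  86.  ]]
bar centre along y from origin 166.10688462583116 pop 29.70688462583115 168.44680624601438
```

Run:
```python
from h import *
from plant import env,eyes
np.set_printoptions(suppress=True,precision=2)
y=.035; ax=np.array([-np.sin(y),np.cos(y),0]); o=np.array([533,47.9,0]); q=down(y+np.pi/2)
P=lambda d,z:o+ax*d+[0,0,z]
env.move_pose(P(194,250),q); env.move_linear(P(194,115),v=150)
print('down',env.move_linear(P(194,66),v=50,stop_force=5)); f0=env.observe()['force']
e=lambda:(((env.observe()['ee_pos']-o)@ax).round(1),env.observe()['force']-f0)
print(e())
print('pull',env.move_linear(P(194+11+72+12,66),v=50,stop_force=9),e())
p=env.observe()['ee_pos']
c=eyes.read_camera('scene');t=eyes.read_camera('top');w=eyes.read_camera('wrist');pickle.dump((t,c),open('c4.pkl','wb'))
print(env.observe()['time_s'])
im=np.hstack([cv2.resize(t['img'][150:270,200:350],(400,320),interpolation=cv2.INTER_CUBIC),cv2.resize(c['img'][130:250,280:430],(400,320),interpolation=cv2.INTER_CUBIC)])
cv2.imwrite('pics/pull.png',im[...,::-1])
```

```text
down False
(np.float64(194.1), array([0., 0., 0.]))
pull True (np.float64(277.9), array([ 0.44, -1.11,  1.26]))
26.6167
```

View pics/pull.png

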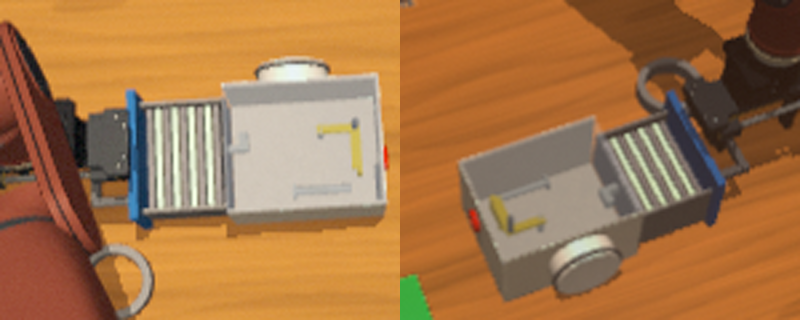

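The drawer looks fully out, and the 84 mm of travel matches 11 mm of play plus about 70 mm. I'll tug once more to confirm the end stop, then release and check.

Run:
```python
from h import *
from plant import env,eyes
np.set_printoptions(suppress=True,precision=2)
y=.035; ax=np.array([-np.sin(y),np.cos(y),0]); o=np.array([533,47.9,0])
P=lambda d,z:o+ax*d+[0,0,z]
print('tug',env.move_linear(P(286,66),v=20,stop_force=10),(env.observe()['ee_pos']-o)@ax,env.observe()['force'])
env.move_linear(P(270,66),v=60)
env.move_linear(P(270,160),v=120); env.move_linear([430,330,350],v=250)
env.set_joints([1.17,0.0,1.3,0,1.6,-.126])
c=eyes.read_camera('scene');t=eyes.read_camera('top');pickle.dump((t,c),open('c5.pkl','wb'))
print(env.observe()['time_s'],env.observe()['force'])
cv2.imwrite('pics/end.png',cv2.resize(t['img'][80:300,110:510],(800,440),interpolation=cv2.INTER_CUBIC)[...,::-1])
```

```text
tug True 277.7678577189711 [-0.02 -0.35 -0.63]
30.6833 [-0.29  0.21  0.02]
```

View pics/end.png

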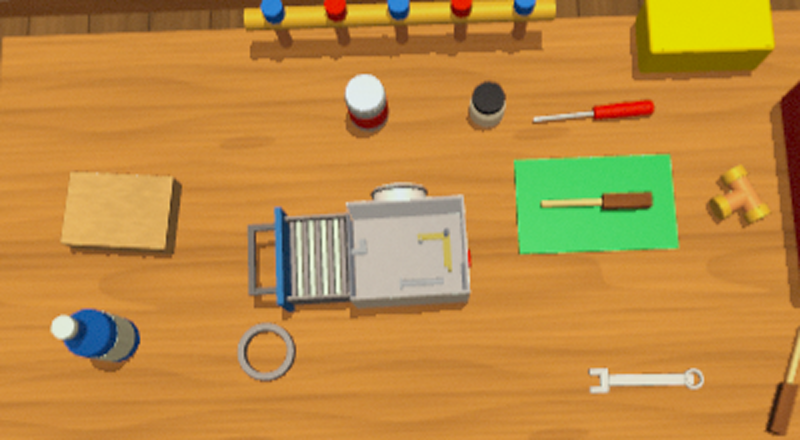

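Run:
```python
from h import *
t,c=pickle.load(open('c5.pkl','rb'))
y=.035; ax=np.array([-np.sin(y),np.cos(y),0]); o=np.array([533,47.9,0])
e=ray(t,(np.array([(249,226),(250,297.)])+.5)/2-.5+[110,80],86)
print(e,((e-o)@ax).mean()-141.4)
# subpixel bar edge, now vs shut (top0), same method: profile over bar's middle rows
z=pickle.load(open('top0.pkl','rb'))
for cam,cx,cy in((z,268,208),(t,235,211)):
    g=cv2.cvtColor(cam['img'],cv2.COLOR_RGB2GRAY)[cy-6:cy+6,cx-10:cx+12].mean(0); print(cx-10,g.round(0).astype(int).tolist())
```

```text
[[577.63413734 289.96597932  86.        ]
 [466.44385675 287.0468057   86.        ]] 99.44259292165006
258 [141, 140, 142, 142, 142, 142, 142, 141, 126, 122, 120, 89, 136, 141, 141, 141, 142, 143, 143, 143, 143, 142]
225 [142, 142, 142, 141, 142, 142, 141, 142, 141, 121, 119, 118, 70, 89, 100, 141, 141, 140, 140, 140, 140, 141]
```

```bash
python3 -c "
from plant import env
env.sleep(.3); env.sign_off(); print(env.observe()['time_s'])"
```

```text
the job is handed in; nothing more can be done
the job is handed in; nothing more can be done
```

The job is handed in, and the last picture and force readings suggest everything was done; the sign-off itself gives no verdict.

- **Tool:** I used the push tool farthest to the robot's left. Pushing its dowel into the red-rimmed hole raised the force to about 12 N on the latch, and the drawer popped out about 30 mm. The 12 N is above the 4–8 N release range, probably because I pushed up to or near the latch's stop.
- **Mat:** The tool lies flat and well inside the mat. In mat-centred terms its tip is at y ≈ +90 mm and its butt end at about -86 mm, and it lies within 5 mm of the centre line in x.
- **Drawer:** I pulled it by hooking one open finger inside the handle bar, because the open jaws would not fit around the bar. The pull stopped on force after 84 mm of travel, about as expected for the end stop. A second tug stopped at the same place, though the force read near zero just afterwards.
- **Final checks:** The top picture puts the drawer about 99 mm out; a coarser pixel-shift check gave 96–98 mm. All of these are above the 92 mm needed. The bystanders look unmoved by eye, though I did not measure them. The arm is clear with an empty gripper, and the job took about 31 s of the 58 s allowed.

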